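Put the pastry cutters away in their caddy

TASK

Put the pastry cutters away: set each of the three open steel cutters (round, square, oblong) upright and flat on the floor of the nest of its own shape in the plywood caddy, putting it down rather than dropping it. The three lidded tins of the same shapes are not cutters: leave them where they stand.

Things in the scene. Friction and masses are not known exactly. Their poses are not given: they have to be found in the camera images.
- cutter_round: loose round pastry cutter: a band of stainless steel, open right through at top and bottom (the bench shows through it), outside diameter 56 mm, 50 mm high, wall 2.5 mm, about 80 g, rigid enough to be gripped across its outside. Origin: centre of its underside; z up.
- cutter_square: loose square pastry cutter: a band of stainless steel, open right through at top and bottom (the bench shows through it), outside 50 x 50 mm, sides along its x and y, 50 mm high, wall 2.5 mm, about 80 g, rigid enough to be gripped across its outside. Origin: centre of its underside; z up.
- cutter_oblong: loose oblong pastry cutter: a band of stainless steel, open right through at top and bottom (the bench shows through it), outside 72 mm along its x, 36 mm along its y, 50 mm high, wall 2.5 mm, about 80 g, rigid enough to be gripped across its outside. Origin: centre of its underside; z up.
- tin_round: loose round spice tin of the same steel and outline as the round cutter but closed on top by a flat lid: outside diameter 56 mm (lid 1 mm more), 51 mm high, about 170 g. Not a cutter: it stays. Origin: centre of its underside; z up.
- tin_square: loose square spice tin of the same steel and outline as the square cutter but closed on top by a flat lid: outside 50 x 50 mm, sides along its x and y (lid 1 mm more), 51 mm high, about 170 g. Not a cutter: it stays. Origin: centre of its underside; z up.
- tin_oblong: loose oblong spice tin of the same steel and outline as the oblong cutter but closed on top by a flat lid: outside 72 mm along its x, 36 mm along its y (lid 1 mm more), 51 mm high, about 170 g. Not a cutter: it stays. Origin: centre of its underside; z up.
- nest_round: white round dish fixed in the caddy, the nest of the round cutter: round, inside diameter 76 mm, outside 82 mm, floor 4 mm thick, rim 10 mm above that floor (14 mm over the origin). Origin: centre of its underside, 6 mm above the bench; z up.
- nest_square: white square dish fixed in the caddy, the nest of the square cutter: square, inside 70 x 70 mm, outside 76 x 76 mm, sides along its x and y, floor 4 mm thick, rim 10 mm above that floor (14 mm over the origin). Origin: centre of its underside, 6 mm above the bench; z up.
- nest_oblong: white oblong dish fixed in the caddy, the nest of the oblong cutter: oblong, inside 92 mm along its x and 56 mm along its y, outside 98 x 62 mm, floor 4 mm thick, rim 10 mm above that floor (14 mm over the origin). Origin: centre of its underside, 6 mm above the bench; z up.
- caddy: low plywood tray fixed to the bench, 118 mm along its x, 296 mm along its y, rim 18 mm above the bench, with the three nests in a row along its y, 94 mm between centres, in any order, axes parallel to its own. Origin: centre of its underside. Not listed: a salt jar, 62 mm high, 48 mm wide, stands among the cutters and tins; taller kitchen things stand at the bench's edges.
Not all that is in view belongs to the job. What is shaped like the cutter_round but green or pink is not meant.

How it is judged (in metres and radians):
At the end, for the whole second after the job is handed in: Each cutter stands upright (within 0.06 rad), released and at rest on the floor of the nest of its own shape (underside within 2.5 mm of the nest's floor, centres within 15 mm), and no tin has moved by more than 20 mm (horizontal distance between cutter_round and nest_round below 0.015 m and z of cutter_round in the frame of nest_round between 0.002 and 0.0065 m and angle between each of cutter_round, cutter_square, cutter_oblong's own z axis and vertical below 0.06 rad and linear speed of each of cutter_round, cutter_square, cutter_oblong below 0.02 m/s and contact force between each of cutter_round, cutter_square, cutter_oblong and the fingers below 0.1 N and horizontal distance between cutter_square and nest_square below 0.015 m and z of cutter_square in the frame of nest_square between 0.002 and 0.0065 m and horizontal distance between cutter_oblong and nest_oblong below 0.015 m and z of cutter_oblong in the frame of nest_oblong between 0.002 and 0.0065 m and distance of each of tin_round, tin_square, tin_oblong from where it was at the start of the episode below 0.02 m); the robot touches nothing.
It fails at once if a lidded tin is moved from its place (distance of any of tin_round, tin_square, tin_oblong from where it was at the start of the episode above 0.02 m).
It fails at once if a cutter is dropped from more than about 35 mm ((linear speed of cutter_round above 0.85 m/s and contact force between cutter_round and the fingers below 0.01 N) or (linear speed of cutter_square above 0.85 m/s and contact force between cutter_square and the fingers below 0.01 N) or (linear speed of cutter_oblong above 0.85 m/s and contact force between cutter_oblong and the fingers below 0.01 N)).
It also fails if it takes over 77 s, if anything falls off the work surface, if the arm or the gripper's body presses on something with over 40 N, if the wrist force passes 120 N, or if a joint passes its speed limit or range.

ROBOT

A 6-joint arm with a two-finger parallel gripper is mounted at the origin on the work surface. World frame = base frame: x ahead of the robot, y to its left, z up, the work surface at z = 0. Lengths are in mm, angles in degrees, forces in N, time in s.
With the tool pointing down it reaches from about 300 to 850 mm from the base axis. Payload 4.2 kg.
Tool frame: the origin (TCP) lies at the very end of the fingers, on their centre line; the grasp point (between the pads) lies 19 mm behind it (env.grip_depth is the distance from the TCP to the grasp point, in mm); z points along the fingers, y is the line along which they close (so a half turn about z gives the same grasp; the last joint's range is limited). The gripper opens to 91 mm and grips with 3 to 60 N. Pads are 32 mm wide; open, the fingers measure 118 mm over their backs; the gripper's body (76 mm by 178 mm) begins 60 mm behind the grasp point.
Start: joints at [74.599, 18.312, 89.639, -0, 72.044, -1.146], TCP at [141.59, 557.311, 213.976] pointing down, gripper open.
Joint ranges: [-177.97, 177.97], [-48.28, 115.42], [12.27, 149.76], [-77.06, 257.06], [2.81, 150.46], [-146.56, 146.56]. Speed limits (degrees/s): [147.25, 147.25, 180, 180, 180, 180].

INTERFACE

Orientations are given as [roll, pitch, yaw] about the fixed x, y, z axes, in that order (R = Rz(yaw) Ry(pitch) Rx(roll)).
In Python, from workcell import env, cams gives the robot as it stands.
- The arm moves only by the tool apply_moves, never from a script. Its argument "deltas" is a list of rows, each a list of 5 numbers: the shift along the tool's x, y, z in m, then the turn about the tool's z in rad, then the opening, from -1 (shut) to 1 (fully open), so that 0 is half open. In form: [[tx, ty, tz, roll, gripper], ...]. A call has 1 to 5 rows; each row is the pose to reach, as a shift and turn from the pose commanded when the call began, along the tool's axes at that moment; what a row does not reach only later rows make up. A row lasts 1/10 s, in which the tool goes at most 50 mm and 8.59 degrees, less where a joint would pass 70% of its speed; a pose out of reach is approached as far as the arm can. A call with a gripper value outside its range is refused whole. The fingers move at their own pace and stop on an object; "grip_force" is the grip in N (left out, the last holds). Time passes only in rows, so rows that repeat a pose let the fingers close. It gives the time, the measured TCP pose, the force, the opening and the grip force at its end, in the units of the state.
- env.state(): the state, without advancing time (a new reading comes with each control period).
- cams.grab_frame(name): name is "scene" or "side" or "wrist"; returns the picture (420x560x3 uint8, blue, green, red); there is no depth.
- cams.get_calibration(name): a dict with "mtx" (3x3 intrinsics, pixels), "k1" (the pictures are not rectified: a ray, as slopes to the right and down, at radius r is drawn at 1 + k1 r^2 times it, then the intrinsics apply), "eye" and "attitude" of the camera in the world; the wrist camera has in their place "tool_from_camera" (4x4, takes a point from camera to tool coordinates, whose origin is the TCP and whose axes are the flange's). Camera axes: x right, y down, z forward; pixel columns grow to the right and rows downward; lengths in mm; the calibration is good to about 2 mm. A picture is of the moment at which its call begins: read the wrist's pose just before it. get_calibration takes no time and is no camera call.
- env.job_done(): hands the job in; it is judged then, once.
The state is a dict: "time_s": time; "qpos": joint angles; "qvel": joint speeds; "effort": joint torques, N m; "ee_pos": TCP position; "ee_rot": TCP orientation; "force": force on the tool from outside, world axes, zero at the start; "torque": the same for the moment, N m; "gripper_width": finger opening in mm; "gripper_force": force on a finger pad.
Only numpy, scipy, OpenCV 4.12 (cv2) and the standard library are available. Lean on these libraries where they do the work, as an engineer would, in place of code of your own. Each camera call takes 0.05 s, during which the arm holds its last target. There are 200 camera calls.

## Working session

There is one attempt and no reset: what is moved stays moved. The work goes in short steps, Python scripts to look and compute and a tool call to move; the robot and the scene stay as the last step left them, time stands still between calls to the robot, and variables do not carry over. Pictures are saved under pics/ and viewed, at most 14 in all, crops included, and the job is handed in when it is done.

Besides the shell and the picture viewer there is one more tool, called after "Request:" as a command line: name --pt "numbers of a row" for each row, then --argument value for the rest. apply_moves: Moves the arm, as the interface text tells. Its arguments: {"type":"object","properties":{"deltas":{"type":"array"},"grip_force":{"type":"number"}},"required":["deltas"]}

```bash
mkdir -p pics; ls; python3 - <<'E'
from workcell import env,cams
import cv2,numpy as np
np.set_printoptions(precision=3,suppress=True)
for n in ["scene","side","wrist"]:
    s=env.state(); im=cams.grab_frame(n); cv2.imwrite(f"pics/{n}0.png",im); print(n,cams.get_calibration(n))
print(s)
E
```

```text
pics
scene {'mtx': array([[496.025,   0.   , 294.128],
       [  0.   , 496.025, 207.05 ],
       [  0.   ,   0.   ,   1.   ]]), 'k1': -0.16254891834649, 'eye': array([1233.402, -246.06 ,  721.747]), 'attitude': array([-134.512,    0.837,   69.124])}
side {'mtx': array([[397.06 ,   0.   , 281.063],
       [  0.   , 397.06 , 208.978],
       [  0.   ,   0.   ,   1.   ]]), 'k1': -0.1111402018700746, 'eye': array([285.009, 504.865, 693.211]), 'attitude': array([-138.126,   -0.972, -149.802])}
wrist {'mtx': array([[364.65 ,   0.   , 284.748],
       [  0.   , 364.65 , 210.636],
       [  0.   ,   0.   ,   1.   ]]), 'k1': -0.037479152901519666, 'tool_from_camera': array([[   0.001,   -0.963,   -0.27 ,   75.121],
       [   1.   ,    0.   ,    0.001,   -0.17 ],
       [  -0.001,   -0.27 ,    0.963, -170.204],
       [   0.   ,    0.   ,    0.   ,    1.   ]])}
{'time_s': 0.1, 'qpos': array([74.6  , 18.346, 89.698, -0.001, 72.042, -1.143]), 'qvel': array([-0.081, -0.003, -0.036, -0.006, -0.004,  0.063]), 'effort': array([  0.   , -41.333, -23.251,   0.073,   0.042,  -0.   ]), 'ee_pos': array([141.467, 556.883, 213.236]), 'ee_rot': array([-179.914,   -0.001,  165.743]), 'force': array([ 0.078, -0.027, -0.729]), 'torque': array([-0.011,  0.011,  0.001]), 'gripper_force': 0.0, 'gripper_width': 90.79098359965332}
```

View pics/scene0.png

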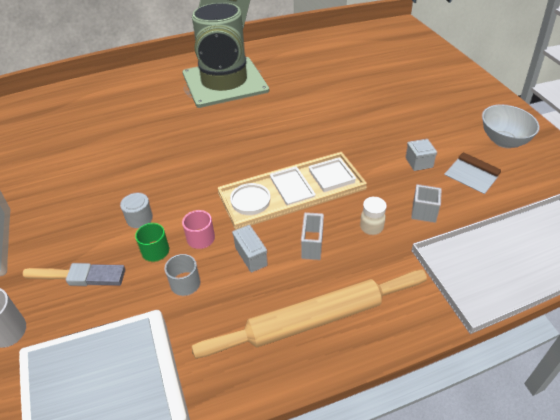

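View pics/side0.png

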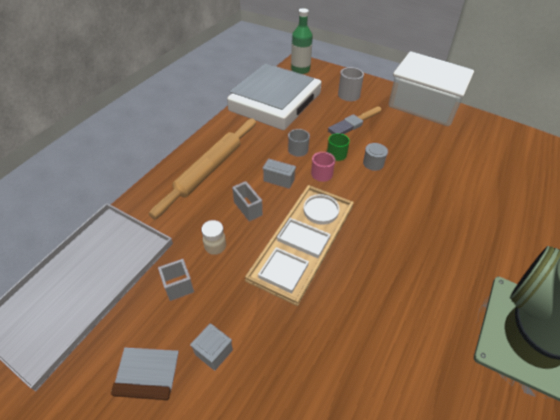

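The scene view contains these look-alikes:
- **Round:** open steel at (182,275), lidded tin at (136,210), green at (152,242), pink at (199,229).
- **Square:** open at (427,203), lidded at (421,154).
- **Oblong:** open at (312,236), lidded at (250,247).
- **Other:** the salt jar is at (373,215).
- **Nests:** round (250,198), oblong (293,186), square (333,174).

I choose the open steel ones and check them in a close crop.

```bash
cat > h.py <<'E'
import numpy as np,cv2
from scipy.spatial.transform import Rotation as R
from workcell import env,cams
np.set_printoptions(precision=1,suppress=True)
def cam_pose(n,st=None):
    c=cams.get_calibration(n)
    if n!="wrist": return c,R.from_euler('xyz',c['attitude'],degrees=True).as_matrix(),np.array(c['eye'])
    T=c['tool_from_camera']; Rt=R.from_euler('xyz',st['ee_rot'],degrees=True).as_matrix()
    return c,Rt@T[:3,:3],Rt@T[:3,3]+st['ee_pos']
def pts(n,px,z,st=None):
    """pixels -> world points on plane z"""
    c,Rm,e=cam_pose(n,st); k=c['k1']
    u=cv2.undistortPoints(np.array(px,float).reshape(-1,1,2),c['mtx'],np.array([k,0,0,0.])).reshape(-1,2)
    d=np.c_[u,np.ones(len(u))]@Rm.T
    return e+d*((z-e[2])/d[:,2])[:,None]
E
python3 - <<'E'
from h import *
im=cv2.imread("pics/scene0.png")
boxes=[(150,240,65,55),(395,175,65,55),(280,205,65,60),(215,150,155,75)]
out=[cv2.resize(im[y:y+h,x:x+w],(int(400*1),300) if i<3 else (400,300),interpolation=cv2.INTER_CUBIC) for i,(x,y,w,h) in enumerate(boxes)]
cv2.imwrite("pics/crop.png",np.vstack([np.hstack(out[:2]),np.hstack(out[2:])]))
for nm,p,z in [("round",(182,266),50),("square",(428,194),50),("oblong",(313,223),50),("nr",(250,198),10),("no",(293,186),10),("ns",(333,174),10),("tinr",(135,202),51),("tinS",(421,147),51),("tinO",(250,237),51),("jar",(374,206),62),("pink",(199,220),50),("green",(152,233),50)]:
    print(nm,pts("scene",[p],z)[0][:2])
print("side")
for nm,p,z in [("round",(299,136),50),("square",(176,270),50),("oblong",(248,194),50)]:
    print(nm,pts("side",[p],z)[0][:2])
E
```

```text
round [ 656.2 -246.2]
square [655.7 250.1]
oblong [644.2   5.9]
nr [493.8 -73.9]
no [492.2  22.9]
ns [488.1 118.4]
tinr [ 461.2 -302.3]
tinS [519.  317.4]
tinO [ 635.4 -114.6]
jar [656.5 126.4]
pink [ 557.3 -192.2]
green [ 557.7 -283.4]
side
round [ 654.6 -245.3]
square [659.3 241.1]
oblong [652.1   0.2]
```

View pics/crop.png

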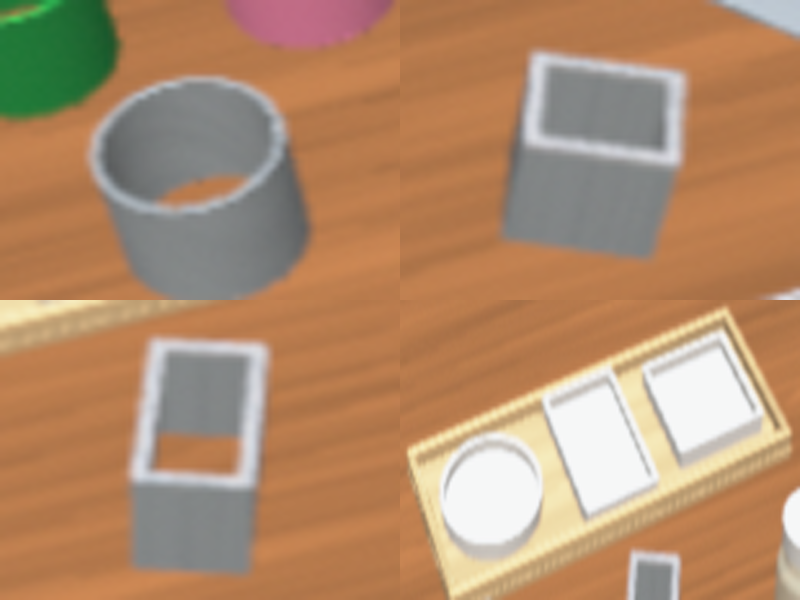

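The crop shows bench through the round and oblong cutters and an open rim on the square one (rim corners near (416,185) to (442,205)). So all three choices are open cutters. Next I get poses from the corners.

```bash
python3 - <<'E'
from h import *
def f(px,x,y,sx,sy,z,nm):
    p=pts("scene",[(x+a/sx,y+b/sy) for a,b in px],z)[:,:2]
    e=np.roll(p,-1,0)-p
    print(nm,"c",p.mean(0),"len",np.linalg.norm(e,axis=1),"ang",np.degrees(np.arctan2(e[:,1],e[:,0])))
f([(130,53),(287,73),(280,163),(122,145)],395,175,400/65,300/55,50,"sq")
f([(150,40),(268,45),(253,187),(132,180)],280,205,400/65,5,50,"ob")
f([(92,148),(190,77),(286,135),(185,212)],150,240,400/65,300/55,50,"rd")
f([(8,150),(327,8),(390,132),(50,290)],215,150,400/155,4,18,"caddy")
s=env.state();Rt=R.from_euler('xyz',s['ee_rot'],degrees=True).as_matrix();print(Rt)
E
```

```text
sq c [657.8 249.5] len [52.  49.4 50.5 50.7] ang [  56.2  -35.7 -122.3  146.1]
ob c [654.    1.2] len [36.6 72.2 35.6 71.5] ang [  64.1  -26.7 -117.1  154.1]
rd c [ 655.5 -248.6] len [38.  39.9 39.4 40.3] ang [ 120.5   31.5  -59.1 -150.4]
caddy c [496.6  19.4] len [294.2 116.  293.6 112.2] ang [  92.4    1.8  -88.3 -177.9]
[[-1.   0.2 -0. ]
 [ 0.2  1.  -0. ]
 [ 0.  -0.  -1. ]]
```

```bash
cat >> h.py <<'E'
def to(x,y,z,yaw):
    """delta in tool axes (m, rad) from the present pose"""
    s=env.state(); Rt=R.from_euler('xyz',s['ee_rot'],degrees=True).as_matrix()
    d=Rt.T@(np.array([x,y,z])-s['ee_pos'])/1000
    a=-np.radians((yaw-s['ee_rot'][2]+180)%360-180)
    print("delta",[float(round(v,4)) for v in d],round(float(a),3),"t",s['time_s'],"q",s['qpos'])
E
python3 -c "
from h import *
to(658,249,150,145.8)"
```

```text
delta [-0.5765, -0.1712, 0.0636] 0.348 t 0.15 q [74.6 18.3 89.7 -0.  72.  -1.1]
```

Request:
apply_moves --pt "-0.048 -0.0143 0.0053 0 1" --pt "-0.096 -0.0286 0.0106 0 1" --pt "-0.144 -0.0429 0.0159 0 1" --pt "-0.192 -0.0572 0.0212 0 1" --pt "-0.192 -0.0572 0.0212 0 1" --grip_force 20

```text
time_s: 0.65
ee_pos: [317.6, 451.2, 191.8]
ee_rot: [-179.9, 0.1, 165.4]
force: [-0.4, -0.3, 0.2]
gripper_width: 91.4
gripper_force: 0.0
```

Request:
apply_moves --pt "-0.048 -0.0143 0.0053 0 1" --pt "-0.096 -0.0286 0.0106 0 1" --pt "-0.144 -0.0429 0.0159 0 1" --pt "-0.192 -0.0572 0.0212 0 1" --pt "-0.192 -0.0572 0.0212 0 1"

```text
time_s: 1.15
ee_pos: [489.3, 349.2, 170.3]
ee_rot: [-179.9, 0.1, 165.5]
force: [-1.7, -0.0, -0.4]
gripper_width: 91.1
gripper_force: 0.0
```

Request:
apply_moves --pt "-0.048 -0.0143 0.0053 0.07 1" --pt "-0.096 -0.0286 0.0106 0.14 1" --pt "-0.144 -0.0429 0.0159 0.21 1" --pt "-0.192 -0.0572 0.0212 0.28 1" --pt "-0.192 -0.0572 0.0212 0.348 1"

```text
time_s: 1.65
ee_pos: [661.1, 246.6, 148.4]
ee_rot: [-180.0, 0.1, 145.4]
force: [-0.5, 0.1, -0.0]
gripper_width: 90.9
gripper_force: 0.0
```

Request:
apply_moves --pt "0 0 0 0 1" --pt "0 0 0 0 1" --pt "0 0 0 0 1"

```text
time_s: 1.95
ee_pos: [656.5, 250.6, 150.8]
ee_rot: [180.0, -0.0, 146.0]
force: [-0.4, 1.2, 0.2]
gripper_width: 91.1
gripper_force: 0.0
```

```bash
python3 - <<'E'
from h import *
to(658,249,150,145.8)
s=env.state(); im=cams.grab_frame("wrist"); cv2.imwrite("pics/w1.png",im)
np.save("w1.npy",dict(s),allow_pickle=True); print(s['ee_pos'],s['ee_rot'],s['force'])
E
```

```text
delta [-0.0022, -0.0004, 0.0008] 0.003 t 1.95 q [ 19.9  32.1  76.2   0.   71.7 -36. ]
[656.5 250.6 150.8] [180.  -0. 146.] [-0.4  1.2  0.2]
```

View pics/w1.png

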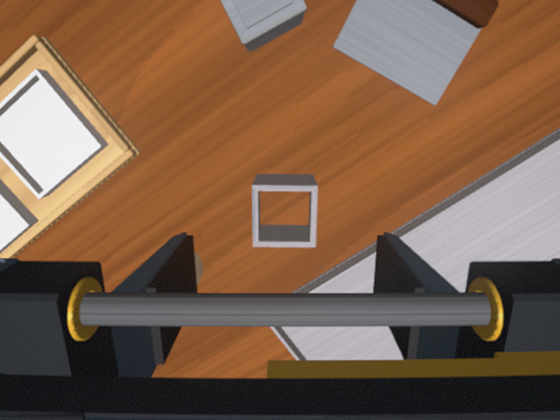

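The wrist view shows the open square cutter with its top rim at about (253,185) to (317,247). It lines up with the fingers and bench shows through it. The lidded tin is far off at (262,20).

```bash
python3 - <<'E'
from h import *
s=np.load("w1.npy",allow_pickle=True).item()
p=pts("wrist",[(253,185),(317,185),(317,247),(252,247)],50,s)[:,:2]
e=np.roll(p,-1,0)-p
print(p.mean(0),np.linalg.norm(e,axis=1),np.degrees(np.arctan2(e[:,1],e[:,0])))
c=p.mean(0); to(c[0],c[1],18,145.8)
E
```

```text
[661.4 247.8] [48.5 50.2 51.6 50.2] [  56.   -32.6 -124.   143.7]
delta [-0.0055, 0.0004, 0.1329] 0.003 t 2.0 q [ 19.9  32.1  76.2   0.   71.7 -36. ]
```

Request:
apply_moves --pt "-0.004 0 0.035 0 1" --pt "-0.004 0 0.07 0 1" --pt "-0.004 0 0.1 0 1" --pt "-0.004 0 0.125 0 1" --pt "-0.004 0 0.133 0 1"

```text
time_s: 2.5
ee_pos: [658.4, 247.1, 14.7]
ee_rot: [-179.8, -0.2, 145.9]
force: [-0.9, 0.8, -0.8]
gripper_width: 91.1
gripper_force: 0.0
```

Request:
apply_moves --pt "0 0 0 0 1" --pt "0 0 0 0 -0.2" --pt "0 0 0 0 -0.2" --pt "0 0 0 0 -0.2" --pt "0 0 0 0 -0.2" --grip_force 20

```text
time_s: 3.0
ee_pos: [661.4, 247.1, 18.4]
ee_rot: [179.9, 0.1, 145.8]
force: [0.1, -1.0, 0.1]
gripper_width: 62.0
gripper_force: 0.0
```

Request:
apply_moves --pt "0 0 0 0 -0.2" --pt "0 0 0 0 -0.2" --pt "0 0 0 0 -0.2"

```text
time_s: 3.3
ee_pos: [661.0, 246.9, 17.7]
ee_rot: [180.0, 0.0, 145.8]
force: [0.1, -0.2, 1.8]
gripper_width: 50.0
gripper_force: 20.0
```

Request:
apply_moves --pt "0 0 -0.01 0 -0.2" --pt "0 0 -0.03 0 -0.2" --pt "0 0 -0.06 0 -0.2" --pt "0 0 -0.08 0 -0.2" --pt "0 0 -0.08 0 -0.2"

```text
time_s: 3.8
ee_pos: [663.0, 247.7, 101.5]
ee_rot: [179.6, 0.3, 145.8]
force: [0.5, -0.9, -0.6]
gripper_width: 49.8
gripper_force: 20.0
```

```bash
python3 -c "
from h import *
to(493.3,113.3,98,182)"
```

```text
delta [0.0649, -0.2066, 0.0019] -0.632 t 3.8 q [ 19.6  34.4  79.5   0.   65.7 -36.3]
```

Request:
apply_moves --pt "0.013 -0.041 0 -0.125 -0.2" --pt "0.026 -0.082 0 -0.25 -0.2" --pt "0.039 -0.123 0 -0.38 -0.2" --pt "0.052 -0.165 0 -0.505 -0.2" --pt "0.065 -0.207 0 -0.632 -0.2"

```text
time_s: 4.3
ee_pos: [488.4, 111.1, 96.2]
ee_rot: [-180.0, -0.1, -177.7]
force: [1.0, 0.3, -0.8]
gripper_width: 49.9
gripper_force: 20.0
```

Request:
apply_moves --pt "0 0 0 0 -0.2" --pt "0 0 0 0 -0.2" --pt "0 0 0 0 -0.2" --pt "0 0 0 0 -0.2"

```text
time_s: 4.7
ee_pos: [491.9, 112.9, 97.2]
ee_rot: [180.0, 0.0, -178.0]
force: [0.7, 0.3, -1.1]
gripper_width: 50.1
gripper_force: 20.0
```

```bash
python3 - <<'E'
from h import *
to(493.3,113.3,28,182)
s=env.state(); im=cams.grab_frame("wrist"); cv2.imwrite("pics/w2.png",im)
np.save("w2.npy",dict(s),allow_pickle=True); print(s['ee_pos'],s['ee_rot'])
E
```

```text
delta [-0.0013, 0.0003, 0.0692] 0.001 t 4.7 q [ 11.6  18.2 108.5   0.   53.2 -80.4]
[491.9 112.9  97.2] [ 180.    0. -178.]
```

View pics/w2.png

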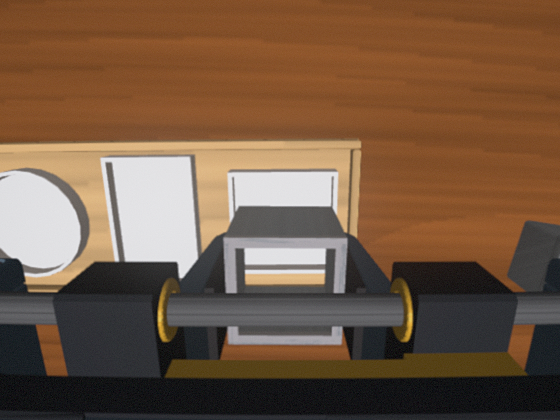

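The view shows the square nest under the held cutter, with outer rim corners at about (229,170), (337,170) and (337,273). The oblong nest has corners at about (103,157), (194,156), (200,270) and (118,279). The held cutter sits above the square nest.

```bash
python3 - <<'E'
from h import *
s=np.load("w2.npy",allow_pickle=True).item()
p=pts("wrist",[(229,170),(337,170),(337,273)],20,s); print(p[:,:2], (p[0]+p[2])[:2]/2)
p=pts("wrist",[(103,157),(194,156)],20,s); print(p[:,:2], p.mean(0)[:2])
# cutter bottom near edge (held): bottom at z~79 , top z~129
p=pts("wrist",[(236,208),(335,208)],79.5,s); print(p[:,:2])
E
```

```text
[[458.7  73.3]
 [456.1 147.1]
 [532.8 152.9]] [495.8 113.1]
[[452.6 -13. ]
 [450.   49.6]] [451.3  18.3]
[[469.   85.7]
 [467.1 138.6]]
```

Request:
apply_moves --pt "-0.003 0 0.02 0 -0.2" --pt "-0.003 0 0.04 0 -0.2" --pt "-0.003 0 0.055 0 -0.2" --pt "-0.003 0 0.063 0 -0.2" --pt "-0.003 0 0.066 0 -0.2"

```text
time_s: 5.25
ee_pos: [493.8, 112.6, 30.4]
ee_rot: [-180.0, -0.1, -178.0]
force: [0.3, 0.5, -1.7]
gripper_width: 50.2
gripper_force: 20.0
```

Request:
apply_moves --pt "0 0 0 0 -0.2" --pt "0 0 0.001 0 -0.2" --pt "0 0 0.002 0 -0.2" --pt "0 0 0.003 0 -0.2" --pt "0 0 0.003 0 -0.2"

```text
time_s: 5.75
ee_pos: [493.9, 112.3, 28.5]
ee_rot: [180.0, 0.0, -178.0]
force: [-0.7, -0.2, -0.5]
gripper_width: 50.1
gripper_force: 20.0
```

Request:
apply_moves --pt "0 0 0.0005 0 -0.2" --pt "0 0 0.001 0 -0.2" --pt "0 0 0.001 0 -0.2"

```text
time_s: 6.05
ee_pos: [493.9, 112.4, 27.7]
ee_rot: [180.0, 0.0, -178.0]
force: [-1.2, -0.0, 2.3]
gripper_width: 49.9
gripper_force: 20.0
```

Request:
apply_moves --pt "0 0 0 0 0.2" --pt "0 0 0 0 0.4" --pt "0 0 0 0 0.5" --pt "0 0 0 0 0.5"

```text
time_s: 6.45
ee_pos: [493.8, 112.3, 27.3]
ee_rot: [180.0, -0.0, -178.0]
force: [0.5, -0.1, -0.3]
gripper_width: 68.6
gripper_force: 0.0
```

Request:
apply_moves --pt "0 0 -0.02 0 0.5" --pt "0 0 -0.05 0 0.5" --pt "0 0 -0.09 0 0.7" --pt "0 0 -0.12 0 1" --pt "0 0 -0.12 0 1"

```text
time_s: 6.95
ee_pos: [496.7, 112.9, 151.6]
ee_rot: [179.9, 0.5, -178.0]
force: [0.6, -0.1, -0.1]
gripper_width: 89.5
gripper_force: 0.0
```

```bash
python3 -c "
from h import *
to(654,1,150,153.6)"
```

```text
delta [-0.1532, -0.1174, 0.0029] 0.496 t 6.95 q [ 11.5  15.1 104.    0.   60.4 -80.5]
```

Request:
apply_moves --pt "-0.031 -0.023 0 0.1 1" --pt "-0.061 -0.047 0 0.2 1" --pt "-0.092 -0.07 0 0.3 1" --pt "-0.123 -0.094 0 0.4 1" --pt "-0.154 -0.117 0 0.496 1"

```text
time_s: 7.45
ee_pos: [652.3, -0.2, 145.8]
ee_rot: [-180.0, -0.1, 153.4]
force: [-0.0, 0.7, -0.1]
gripper_width: 91.5
gripper_force: 0.0
```

Request:
apply_moves --pt "0 0 0 0 1" --pt "0 0 0 0 1" --pt "0 0 0 0 1" --pt "0 0 0 0 1"

```text
time_s: 7.85
ee_pos: [650.7, 1.7, 147.2]
ee_rot: [-180.0, -0.1, 153.7]
force: [0.2, -0.6, -0.5]
gripper_width: 90.9
gripper_force: 0.0
```

```bash
python3 - <<'E'
from h import *
to(654,1,18,153.6)
s=env.state(); im=cams.grab_frame("wrist"); cv2.imwrite("pics/w3.png",im)
np.save("w3.npy",dict(s),allow_pickle=True); print(s['ee_pos'],s['ee_rot'])
E
```

```text
delta [-0.0034, 0.0009, 0.1292] 0.001 t 7.85 q [ -0.9  27.7  84.6   0.   67.8 -64.6]
[650.7   1.7 147.2] [-180.    -0.1  153.7]
```

View pics/w3.png

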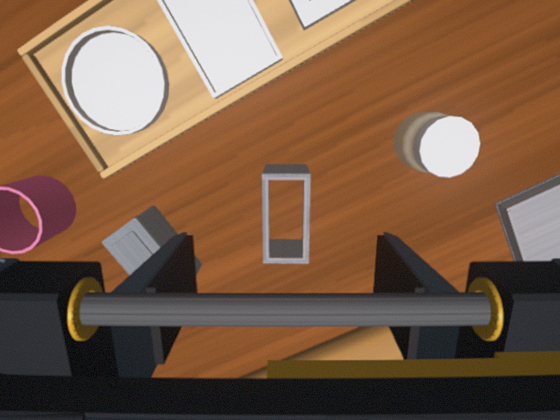

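The wrist view shows the oblong cutter's rim at (263,174) to (310,263), straight with the fingers. The lidded oblong tin at (150,245) and the salt jar at (448,147) are clear to the sides.

```bash
python3 - <<'E'
from h import *
s=np.load("w3.npy",allow_pickle=True).item()
p=pts("wrist",[(263,174),(310,174),(310,263),(262.5,263)],50,s)[:,:2]
e=np.roll(p,-1,0)-p
print(p.mean(0),np.linalg.norm(e,axis=1),np.degrees(np.arctan2(e[:,1],e[:,0])))
c=p.mean(0); to(c[0],c[1],18,153.6)
p=pts("wrist",[(115,80)],20,s);print("nr",p)
E
```

```text
[657.9  -0.1] [34.8 71.4 37.7 71.4] [  63.7  -25.2 -116.3  152.5]
delta [-0.0071, 0.0015, 0.1295] 0.001 t 7.9 q [ -0.9  27.7  84.6   0.   67.8 -64.6]
nr [[504.8 -73.4  20. ]]
```

Request:
apply_moves --pt "-0.004 0 0.03 0 0.4" --pt "-0.004 0 0.065 0 0.4" --pt "-0.004 0 0.1 0 0.4" --pt "-0.004 0 0.12 0 0.4" --pt "-0.004 0 0.13 0 0.4"

```text
time_s: 8.4
ee_pos: [653.6, -0.3, 15.4]
ee_rot: [-179.9, -0.2, 153.7]
force: [0.1, 0.4, 0.3]
gripper_width: 64.1
gripper_force: 0.0
```

Request:
apply_moves --pt "0 0 0 0 0.4" --pt "0 0 0 0 0.4" --pt "0 0 0 0 -0.5" --pt "0 0 0 0 -0.5" --pt "0 0 0 0 -0.5"

```text
time_s: 8.9
ee_pos: [655.9, -1.0, 18.3]
ee_rot: [180.0, 0.1, 153.6]
force: [0.9, 0.2, -0.5]
gripper_width: 42.8
gripper_force: 0.0
```

Request:
apply_moves --pt "0 0 0 0 -0.5" --pt "0 0 0 0 -0.5" --pt "0 0 0 0 -0.5"

```text
time_s: 9.2
ee_pos: [655.7, -0.9, 17.9]
ee_rot: [180.0, 0.0, 153.6]
force: [-0.5, -0.5, 3.1]
gripper_width: 35.7
gripper_force: 20.0
```

Request:
apply_moves --pt "0 0 -0.01 0 -0.5" --pt "0 0 -0.03 0 -0.5" --pt "0 0 -0.06 0 -0.5" --pt "0 0 -0.09 0 -0.5" --pt "0 0 -0.09 0 -0.5"

```text
time_s: 9.7
ee_pos: [658.4, -1.1, 112.4]
ee_rot: [179.8, 0.5, 153.6]
force: [0.9, 0.1, 0.2]
gripper_width: 35.6
gripper_force: 20.0
```

```bash
python3 -c "
from h import *
to(498,19,108,182)"
```

```text
delta [0.1526, -0.0533, 0.0029] -0.496 t 9.7 q [ -1.1  29.6  86.6   0.   63.2 -64.7]
```

Request:
apply_moves --pt "0.03 -0.011 0 -0.1 -0.5" --pt "0.06 -0.022 0 -0.2 -0.5" --pt "0.09 -0.032 0 -0.3 -0.5" --pt "0.12 -0.043 0 -0.4 -0.5" --pt "0.151 -0.053 0 -0.496 -0.5"

```text
time_s: 10.2
ee_pos: [494.6, 18.8, 106.5]
ee_rot: [180.0, -0.1, -177.8]
force: [0.0, 0.2, -0.3]
gripper_width: 36.1
gripper_force: 20.0
```

Request:
apply_moves --pt "0 0 0 0 -0.5" --pt "0 0 0 0 -0.5" --pt "0 0 0 0 -0.5" --pt "0 0 0 0 -0.5"

```text
time_s: 10.6
ee_pos: [497.8, 18.6, 107.2]
ee_rot: [180.0, 0.0, -178.0]
force: [0.4, -0.0, -0.5]
gripper_width: 35.9
gripper_force: 20.0
```

```bash
python3 - <<'E'
from h import *
to(498,19,28,182)
s=env.state(); im=cams.grab_frame("wrist"); cv2.imwrite("pics/w4.png",im)
np.save("w4.npy",dict(s),allow_pickle=True); print(s['ee_pos'],s['ee_rot'])
E
```

```text
delta [-0.0002, 0.0004, 0.0792] -0.0 t 10.6 q [  0.8  17.  108.6   0.   54.4 -91.2]
[497.8  18.6 107.2] [ 180.    0. -178.]
```

View pics/w4.png

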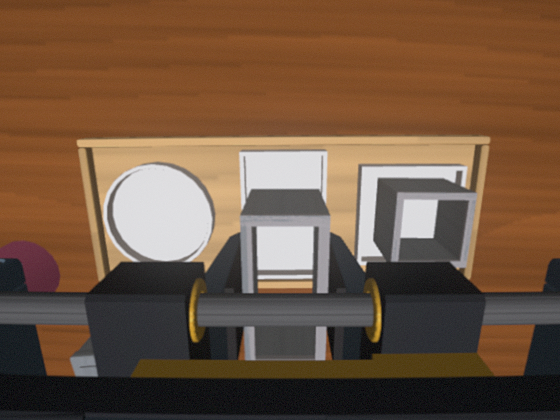

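The square cutter stands upright in its nest, top rim (378,180) to (470,262). The oblong nest is at (240,150) to (327,281), under the held oblong cutter. The round nest rim spans columns 105–214 and rows 163–270.

```bash
python3 - <<'E'
from h import *
s=np.load("w4.npy",allow_pickle=True).item()
p=pts("wrist",[(240,150),(327,150),(327,281)],20,s); print(p[:,:2], (p[0]+p[2])[:2]/2)
p=pts("wrist",[(245,190),(324,190)],89.5,s); print("cutter edge bottom",p[:,:2])
p=pts("wrist",[(105,216),(214,216),(159,163),(159,269)],20,s); print("nr",p[:,:2],p[:2].mean(0),p[2:].mean(0))
p=pts("wrist",[(395,194),(470,192)],60,s); print("sq top far edge",p[:,:2],p.mean(0))
E
```

```text
[[451.8 -14.7]
 [449.7  46.3]
 [550.5  53.1]] [501.1  19.2]
cutter edge bottom [[464.8  -3.8]
 [463.3  37.8]]
nr [[ 503.7 -115. ]
 [ 500.8  -33.7]
 [ 462.8  -72.3]
 [ 545.   -77.1]] [502.2 -74.4  20. ] [503.9 -74.7  20. ]
sq top far edge [[470.6  85.1]
 [467.7 131.6]] [469.2 108.3  60. ]
```

Request:
apply_moves --pt "0 0 0.025 0 -0.5" --pt "0 0 0.045 0 -0.5" --pt "0 0 0.062 0 -0.5" --pt "0 0 0.072 0 -0.5" --pt "0 0 0.076 0 -0.5"

```text
time_s: 11.15
ee_pos: [496.5, 18.6, 30.3]
ee_rot: [180.0, -0.1, -178.0]
force: [-0.6, 0.5, -0.1]
gripper_width: 36.2
gripper_force: 20.0
```

Request:
apply_moves --pt "0 0 0 0 -0.5" --pt "0 0 0.001 0 -0.5" --pt "0 0 0.002 0 -0.5" --pt "0 0 0.003 0 -0.5" --pt "0 0 0.003 0 -0.5"

```text
time_s: 11.65
ee_pos: [496.7, 18.7, 28.6]
ee_rot: [180.0, 0.0, -178.0]
force: [-0.0, 0.2, -1.1]
gripper_width: 36.3
gripper_force: 20.0
```

Request:
apply_moves --pt "0 0 0.0005 0 -0.5" --pt "0 0 0.001 0 -0.5" --pt "0 0 0.001 0 -0.5"

```text
time_s: 11.95
ee_pos: [496.7, 18.7, 27.9]
ee_rot: [180.0, 0.0, -178.0]
force: [-1.6, 0.1, 4.6]
gripper_width: 35.9
gripper_force: 20.0
```

Request:
apply_moves --pt "0 0 0 0 0" --pt "0 0 0 0 0.2" --pt "0 0 0 0 0.3" --pt "0 0 0 0 0.3"

```text
time_s: 12.35
ee_pos: [496.6, 18.7, 27.2]
ee_rot: [180.0, -0.0, -178.0]
force: [0.4, 0.9, -0.7]
gripper_width: 59.0
gripper_force: 0.0
```

Request:
apply_moves --pt "0 0 -0.02 0 0.3" --pt "0 0 -0.05 0 0.3" --pt "0 0 -0.09 0 0.6" --pt "0 0 -0.12 0 1" --pt "0 0 -0.12 0 1"

```text
time_s: 12.85
ee_pos: [499.6, 18.7, 151.5]
ee_rot: [-180.0, 0.5, -178.0]
force: [-0.1, 0.3, 0.1]
gripper_width: 80.0
gripper_force: 0.0
```

```bash
python3 -c "
from h import *
to(656,-247,150,170)"
```

```text
delta [-0.147, -0.2711, 0.0029] 0.21 t 12.85 q [  0.8  14.3 105.2   0.   60.  -91.2]
```

Request:
apply_moves --pt "-0.021 -0.039 0 0 1" --pt "-0.042 -0.078 0 0 1" --pt "-0.063 -0.117 0 0 1" --pt "-0.084 -0.156 0 0 1" --pt "-0.105 -0.195 0 0 1"

```text
time_s: 13.35
ee_pos: [608.5, -173.9, 145.8]
ee_rot: [179.9, -0.1, -178.0]
force: [1.0, -0.3, 1.0]
gripper_width: 91.4
gripper_force: 0.0
```

Request:
apply_moves --pt "-0.021 -0.038 0 0.1 1" --pt "-0.044 -0.076 0 0.21 1" --pt "-0.044 -0.076 0 0.21 1" --pt "-0.044 -0.076 0 0.21 1" --pt "-0.044 -0.076 0 0.21 1"

```text
time_s: 13.85
ee_pos: [654.1, -245.8, 146.3]
ee_rot: [179.9, -0.1, 170.0]
force: [0.9, 0.1, -0.3]
gripper_width: 91.0
gripper_force: 0.0
```

Request:
apply_moves --pt "0 0 0 0 1" --pt "0 0 0 0 1"

```text
time_s: 14.05
ee_pos: [654.7, -245.7, 147.7]
ee_rot: [180.0, 0.0, 170.1]
force: [-0.1, -0.4, -0.3]
gripper_width: 91.0
gripper_force: 0.0
```

```bash
python3 - <<'E'
from h import *
to(656,-247,18,170)
s=env.state(); im=cams.grab_frame("wrist"); cv2.imwrite("pics/w5.png",im)
np.save("w5.npy",dict(s),allow_pickle=True); print(s['ee_pos'],s['ee_rot'])
E
```

```text
delta [-0.0014, -0.001, 0.1297] 0.001 t 14.05 q [ -21.5   31.9   77.     0.    71.1 -101.6]
[ 654.7 -245.7  147.7] [180.    0.  170.1]
```

View pics/w5.png

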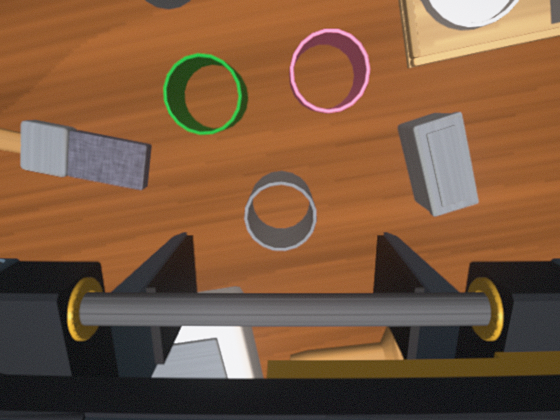

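The open round steel cutter's rim is centred at about (281,215), with green at (203,93), pink at (330,70) and the tin at (440,165) all clear. A kitchen scale's corner is near (240,290), so I check its distance.

```bash
python3 - <<'E'
from h import *
s=np.load("w5.npy",allow_pickle=True).item()
p=pts("wrist",[(245,215),(317,215),(281,180.5),(281,249.5)],50,s); print(p[:,:2],p.mean(0))
c=p.mean(0); to(c[0],c[1],18,170)
for z in(0,40,80): print("scale corner",pts("scene",[(152,318)],z)[0], pts("wrist",[(240,290)],z,s)[0])
E
```

```text
[[ 652.9 -276.3]
 [ 662.4 -222. ]
 [ 631.3 -244.5]
 [ 685.5 -254.1]] [ 658.  -249.2   50. ]
delta [-0.0037, -0.0027, 0.1298] 0.001 t 14.1 q [ -21.5   31.9   77.     0.    71.1 -101.6]
scale corner [ 708.5 -320.5    0. ] [ 739.6 -304.4    0. ]
scale corner [ 737.6 -316.4   40. ] [ 719.6 -295.4   40. ]
scale corner [ 766.7 -312.3   80. ] [ 699.6 -286.5   80. ]
```

Request:
apply_moves --pt "-0.003 -0.002 0.03 0 1" --pt "-0.003 -0.002 0.065 0 1" --pt "-0.003 -0.002 0.1 0 1" --pt "-0.003 -0.002 0.12 0 1" --pt "-0.003 -0.002 0.13 0 1"

```text
time_s: 14.6
ee_pos: [656.3, -248.4, 15.1]
ee_rot: [180.0, -0.2, 170.0]
force: [0.1, -0.6, -0.1]
gripper_width: 91.4
gripper_force: 0.0
```

Request:
apply_moves --pt "0 0 0 0 1" --pt "0 0 0 0 1" --pt "0 0 0 0 0" --pt "0 0 0 0 0" --pt "0 0 0 0 0"

```text
time_s: 15.1
ee_pos: [658.1, -249.5, 18.3]
ee_rot: [-180.0, 0.1, 170.0]
force: [0.0, -0.4, -0.3]
gripper_width: 69.9
gripper_force: 0.0
```

Request:
apply_moves --pt "0 0 0 0 0" --pt "0 0 0 0 0" --pt "0 0 0 0 0"

```text
time_s: 15.4
ee_pos: [657.7, -249.4, 17.6]
ee_rot: [180.0, 0.0, 170.0]
force: [-1.6, -0.1, 0.7]
gripper_width: 55.4
gripper_force: 20.0
```

Request:
apply_moves --pt "0 0 -0.01 0 0" --pt "0 0 -0.03 0 0" --pt "0 0 -0.065 0 0" --pt "0 0 -0.1 0 0" --pt "0 0 -0.1 0 0"

```text
time_s: 15.9
ee_pos: [660.9, -250.6, 124.1]
ee_rot: [-179.9, 0.7, 170.0]
force: [1.3, -0.6, -0.2]
gripper_width: 56.0
gripper_force: 20.0
```

```bash
python3 -c "
from h import *
to(502,-74.5,118,182)"
```

```text
delta [0.1872, 0.1458, 0.0036] -0.21 t 15.9 q [ -21.7   33.2   78.3    0.    67.9 -101.7]
```

Request:
apply_moves --pt "0.037 0.029 0 -0.04 0" --pt "0.074 0.058 0 -0.08 0" --pt "0.111 0.087 0 -0.13 0" --pt "0.148 0.116 0 -0.17 0" --pt "0.185 0.145 0 -0.21 0"

```text
time_s: 16.4
ee_pos: [498.8, -73.1, 116.9]
ee_rot: [180.0, -0.0, -177.9]
force: [0.8, -0.7, -0.6]
gripper_width: 55.7
gripper_force: 20.0
```

Request:
apply_moves --pt "0 0 0 0 0" --pt "0 0 0 0 0" --pt "0 0 0 0 0" --pt "0 0 0 0 0"

```text
time_s: 16.8
ee_pos: [501.7, -75.2, 117.3]
ee_rot: [-180.0, 0.0, -178.0]
force: [0.4, 0.1, -0.1]
gripper_width: 55.9
gripper_force: 20.0
```

```bash
python3 - <<'E'
from h import *
to(502,-74.5,28,182)
s=env.state(); im=cams.grab_frame("wrist"); cv2.imwrite("pics/w6.png",im)
np.save("w6.npy",dict(s),allow_pickle=True); print(s['ee_pos'],s['ee_rot'])
E
```

```text
delta [-0.0002, 0.0007, 0.0893] -0.001 t 16.8 q [  -9.8   17.1  106.6   -0.    56.2 -101.8]
[501.7 -75.2 117.3] [-180.    0. -178.]
```

View pics/w6.png

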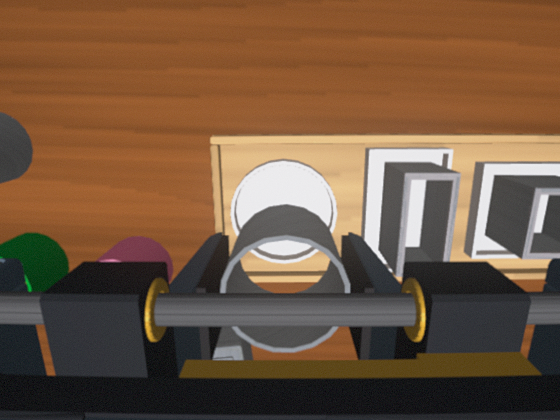

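The round nest is centred at about (284,212) under the held round cutter. The oblong cutter (415,215) and square cutter (530,215) stand in their nests. I lower the round cutter now.

Request:
apply_moves --pt "0 0 0.03 0 0" --pt "0 0 0.055 0 0" --pt "0 0 0.073 0 0" --pt "0 0 0.082 0 0" --pt "0 0 0.086 0 0"

```text
time_s: 17.35
ee_pos: [500.7, -74.8, 30.4]
ee_rot: [180.0, -0.1, -178.0]
force: [0.0, -0.2, -0.7]
gripper_width: 56.1
gripper_force: 20.0
```

Request:
apply_moves --pt "0 0 0 0 0" --pt "0 0 0.001 0 0" --pt "0 0 0.002 0 0" --pt "0 0 0.003 0 0" --pt "0 0 0.003 0 0"

```text
time_s: 17.85
ee_pos: [500.8, -74.4, 28.6]
ee_rot: [-180.0, 0.0, -178.0]
force: [0.3, 0.2, -0.5]
gripper_width: 55.7
gripper_force: 20.0
```

Request:
apply_moves --pt "0 0 0.0005 0 0" --pt "0 0 0.001 0 0" --pt "0 0 0.001 0 0"

```text
time_s: 18.15
ee_pos: [500.8, -74.4, 27.6]
ee_rot: [180.0, 0.0, -178.0]
force: [-0.6, -0.2, 1.7]
gripper_width: 55.9
gripper_force: 20.0
```

Contact felt (+2 N). Release, rise, then back off for a last look.

Request:
apply_moves --pt "0 0 0 0 0.3" --pt "0 0 0 0 0.5" --pt "0 0 0 0 0.6" --pt "0 0 0 0 0.6"

```text
time_s: 18.55
ee_pos: [500.7, -74.4, 27.3]
ee_rot: [180.0, 0.0, -178.0]
force: [0.2, -1.0, 0.4]
gripper_width: 72.9
gripper_force: 0.0
```

Request:
apply_moves --pt "0 0 -0.02 0 0.6" --pt "0 0 -0.05 0 0.6" --pt "0 0 -0.09 0 0.6" --pt "0 0 -0.14 0 0.6" --pt "0 0 -0.19 0 0.6"

```text
time_s: 19.05
ee_pos: [500.1, -74.3, 218.9]
ee_rot: [180.0, -0.0, -178.0]
force: [0.9, -0.9, 0.8]
gripper_width: 72.9
gripper_force: 0.0
```

Request:
apply_moves --pt "0.02 0.03 -0.03 0 0.6" --pt "0.05 0.06 -0.05 0 0.6" --pt "0.08 0.09 -0.05 0 0.6" --pt "0.08 0.09 -0.05 0 0.6" --pt "0.08 0.09 -0.05 0 0.6"

```text
time_s: 19.55
ee_pos: [417.4, 12.9, 267.6]
ee_rot: [-180.0, 0.1, -177.9]
force: [-0.2, -0.1, -0.1]
gripper_width: 72.9
gripper_force: 0.0
```

```bash
python3 - <<'E'
from h import *
s=env.state(); w=cams.grab_frame("wrist"); np.save("w7.npy",dict(s),allow_pickle=True)
sc=cams.grab_frame("scene"); cv2.imwrite("pics/scene7.png",sc); cv2.imwrite("pics/w7.png",w)
print(s['ee_pos'],s['time_s'])
a=cv2.resize(sc[140:230,205:385],(800,400),interpolation=cv2.INTER_CUBIC)
cv2.imwrite("pics/fin.png",a)
# tins: image change vs start
o=cv2.imread("pics/scene0.png")
for n,(x,y) in dict(r=(136,210),s=(421,154),o=(250,247)).items():
    print(n,cv2.absdiff(o,sc)[y-22:y+22,x-20:x+20].mean())
E
```

```text
[417.4  12.9 267.6] 19.55
r 2.2975378787878786
s 2.265909090909091
o 2.453977272727273
```

View pics/w7.png

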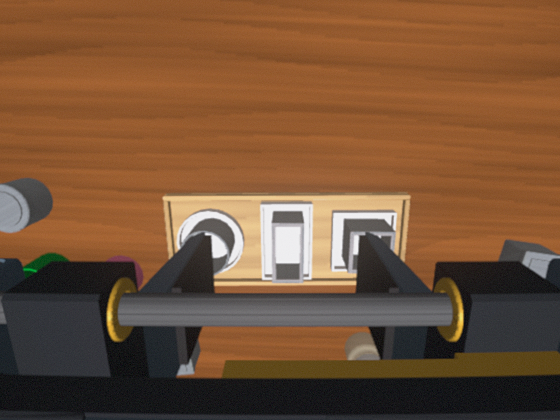

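View pics/fin.png

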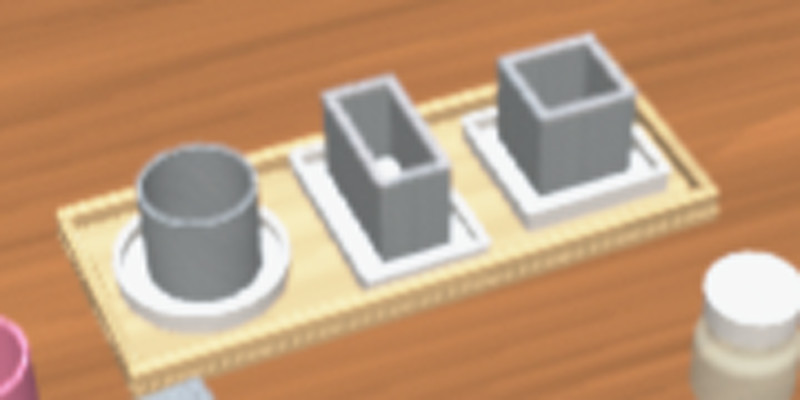

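Both pictures show the round (198,220), oblong (388,165) and square (567,115) cutters upright on their own nest floors. The nest clearance keeps each centre within about 10 mm, and the tins show no change from the start.

```bash
python3 -c "
from workcell import env
print(env.job_done())"
```

```text
the job is handed in; nothing more can be done
None
```

The job is handed in at about 20 s of the 77 s limit: in the last pictures all three cutters stand upright in their own nests and the tins have not visibly moved, but the hand-in gave no verdict.

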